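Take the bayonet lens off the up-looking inspection camera and dock it

ROBOT

A 6-joint arm with a two-finger parallel gripper is mounted at the origin on the work surface; the furniture and walls round the work are solid. World frame = base frame: x ahead of the robot, y to its left, z up, the work surface at z = 0. Lengths are in m, angles in rad, forces in N, time in s.
With the tool pointing down it reaches from about 0.35 to 0.775 m from the base axis. Payload 5.5 kg.
Tool frame: the origin (TCP) lies midway between the tips of the shut fingers; the grasp point (between the pads) lies 19 mm behind it; z points along the fingers, y is the line along which they close (so a half turn about z gives the same grasp; the last joint's range is limited). The gripper opens to 85 mm and grips with 20 to 120 N. Pads are 22 mm wide; open, the fingers measure 114 mm over their backs; the gripper's body (76 mm by 85 mm) begins 54 mm behind the grasp point. The pads swing forward as they close: fully open they stand 13 mm farther back than shut.
Start: joints at [-0.14, 0.313, 0.046, 1.304, 0, 1.431], TCP at [0.575, -0, 0.231] pointing down, gripper open.
Joint ranges: [-2.76, 2.76], [-0.86, 1.69], [-1.03, 1.26], [-2.2, 2.34], [-1.47, 1.5], [-3.14, 3.14]. Speed limits (rad/s): [2.57, 2.57, 3.14, 3.14, 3.14, 3.14].

INTERFACE

Orientations are given as a unit quaternion [w, x, y, z].
In Python, from workcell import telemetry, imaging, env gives the robot as it stands. The module is installed in compiled form; this text tells all that it offers.
- The arm moves only by the tool step_arm, never from a script. Its argument "moves" is a list of rows, each a list of 3 entries, a list of its own where there are three numbers: the shift along the tool's x, y, z in mm, then the turn, a rotation vector about the tool's x, y, z in rad, then the finger opening in mm, from 0 to 85.4. A call has 1 to 8 rows; each row is the pose to reach, as a shift and turn from the pose commanded when the call began, along the tool's axes at that moment; what a row does not reach only later rows make up. A row lasts 1/12 s, in which the tool goes at most 41.7 mm and 7.16 degrees, less where a joint would pass 70% of its speed; a pose out of reach is approached as far as the arm can. A call with a gripper value outside its range is refused whole. The fingers move at their own pace and stop on an object; "grip_force" is the grip in N (left out, the last holds). Time passes only in rows, so rows that repeat a pose let the fingers close. It gives the time, the measured TCP pose, the force, the opening and the grip force at its end, in the units of the state.
- telemetry.get_state(): the state, without advancing time (a new reading comes with each control period).
- imaging.read_camera(name): name is "scene" or "side" or "wrist"; returns the picture (384x512x3 uint8, red, green, blue); there is no depth.
- imaging.camera_params(name): a dict with "camera_matrix" (3x3 intrinsics, pixels), "pose" (4x4, takes a point from camera to world coordinates). Camera axes: x right, y up, looking along -z (the intrinsics and any distortion apply to the point x, -y, -z); pixel columns grow to the right and rows downward; lengths in m; the calibration is good to about 2 mm. A picture is of the moment at which its call begins: read the wrist's pose just before it. camera_params takes no time and is no camera call; for the wrist camera it gives the pose at the moment of the call.
- env.hand_in(): hands the job in; it is judged then, once.
The state is a dict: "clock": time; "joint_pos": joint angles; "qvel": joint speeds; "tau": joint torques, N m; "tcp_pos": TCP position; "orientation": TCP orientation; "wrist_force": force on the tool from outside, world axes, zero at the start; "ft_torque": the same for the moment, N m; "finger_gap": finger opening in m; "grip_force": force on a finger pad.
Only numpy, scipy, OpenCV 4.12 (cv2) and the standard library are available. Lean on these libraries where they do the work, as an engineer would, in place of code of your own. Each camera call takes 0.05 s, during which the arm holds its last target. There are 200 camera calls.

TASK

The lens of the up-looking inspection camera has to come off for cleaning. Push the camera's release button fully in (it stays in), turn the lens anticlockwise, at most a quarter turn, feeling with a light upward pull for the angle where its lugs come free (never wrench it, force it, or lean on the camera), and lift it straight off. Stand it gently in the lens dock, rear end down and flange flat on the rim, and leave the other things on the bench where they are.

Things in the scene. Friction and masses are not known exactly. Their poses are not given: they have to be found in the camera images.
- camera: up-looking inspection camera, grey finned housing on an aluminium plate 128 x 150 x 8 mm, fixed to the table, lens pointing up. Origin on the table under the mount axis, z up. Housing x -52..52, y -76..54 mm; its top (mount face) is 74 mm above the table. The release button stands on the top on the -y side. A fixed steel stop 5.5 mm high stands on the face at x -8, y -35 mm
- mount (a point): centre of the mount face, on the lens's axis, 74 mm above the table; axes as the camera's. The three slots that let the lugs pass are hidden under the lens's flange; their clocking differs from mount to mount, so the lens comes free at some angle between 40 and 87 degrees of anticlockwise turn, within about 3 degrees either way of it, and is caught again beyond. No end stop
- button_top (a point): centre of the top face of the round black release button (18 mm across), 58 mm from the mount axis towards the camera's -y; 12 mm above the mount face when out, 5 mm when fully in. It sinks straight down
- release (a joint): travel of the release button, m: 0 to 0.001 at the start, 0.007 fully in. Takes about 3 N to move, then meets a hard end. Self-holding: stays in where it was pushed. The lock pin moves with it (6 mm thick, at camera x +8, y -36 mm, 5 mm above the mount face when out, below it from 0.0055 on) and blocks the lens's ear from turning anticlockwise
- lens: the lens: round black barrel 56 mm in diameter, 64 mm tall, glass on top, 0.22 to 0.39 kg. Origin at the centre of its rear end, z up the axis. Plain round grip from 17 to 64 mm above the origin. Steel flange 62 mm in diameter, underside 12.5 mm above the origin, rests on the mount face; an ear 6 mm wide sticks out of its rim along the lens's -y to 39 mm from the axis, between stop and lock pin
- lens_grip (a point): point on the lens's axis 45 mm above its origin, a good height for the middle of the finger pads; axes as the lens's
- lens_lugs (a point): point on the lens's axis 3 mm above its origin, level with the three bayonet lugs (120 degrees apart, 4 mm thick, 54 mm over their tips) on the rear barrel (42 mm in diameter). In the mount the lens has about 2 mm of play sideways and up. While the lugs are caught a pull meets the ledges after that play; once free only its weight is felt, and it is clear 13 mm up
- dock: lens dock, a black turned cup 86 mm in diameter on a square foot 94 x 94 x 10 mm, fixed to the table. Origin on the table on the cup's axis, z up. Round pocket 60 mm in diameter, 18 mm deep, open at the top; rim 30 mm above the table. A docked lens has its rear barrel in the pocket and its flange flat on the rim (lens origin 17.5 mm above the table); any turn about the axis will do
- dock_rim (a point): centre of the dock's mouth, level with the rim, 30 mm above the table
- solder: bystander, loose: a solder reel standing on its flange, 54 mm across, 42 mm high; origin at the centre of its underside
- jack: bystander, loose: a spare jack plug lying on the table, 69 x 16 x 16 mm; origin at the centre of its underside
- driver: bystander, loose: a screwdriver with orange handle lying at the back, 171 mm long, 26 mm high; origin at the centre of its underside
- cable_plug: bystander, loose: a black three-pole plug lying at the back right, 68 x 19 x 21 mm; origin at the centre of its underside
- tape: bystander, loose: a black roll of tape lying flat, 68 mm across, 19 mm high; origin at the centre of its underside
There are look-alikes about, which are no part of the job. There is more than one size of the camera; the one meant has the size given above. What is shaped like the lens but orange or red is not meant.

How it is judged:
By the outcome, as a careful person would: the job done as asked, in the order asked, and still so for the second after the job is handed in, with the robot touching nothing.
It also fails if it takes over 72 s, if anything falls off the work surface, if the arm or the gripper's body presses on something with over 40 N, if the wrist force passes 120 N, or if a joint passes its speed limit or range.

## Working session

There is one attempt and no reset: what is moved stays moved. The work goes in short steps, Python scripts to look and compute and a tool call to move; the robot and the scene stay as the last step left them, time stands still between calls to the robot, and variables do not carry over. Pictures are saved under pics/ and viewed, at most 10 in all, crops included, and the job is handed in when it is done.

Besides the shell and the picture viewer there is one more tool, called after "Emit:" in YAML: its name, and indented under it one key for each argument. step_arm: Moves the arm, as the interface text tells. Its arguments: {"type":"object","properties":{"moves":{"type":"array"},"grip_force":{"type":"number"}},"required":["moves"]}

```bash
mkdir -p pics; python3 - <<'E'
from workcell import telemetry, imaging
import cv2,numpy as np
for n in ["scene","side","wrist"]:
    p=imaging.camera_params(n); print(n,np.round(p["camera_matrix"],1).tolist(),np.round(p["pose"],3).tolist(),[k for k in p])
    im=imaging.read_camera(n); np.save(f"pics/{n}0.npy",im)
a=np.hstack([np.load(f"pics/{n}0.npy") for n in ["scene","side"]])
for n in ["scene","side","wrist"]:
    cv2.imwrite(f"pics/{n}0.png",cv2.resize(np.load(f"pics/{n}0.npy")[:,:,::-1],None,fx=1.5,fy=1.5))
s=telemetry.get_state(); print(s)
E
```

```text
scene [[399.1, 0.0, 253.8], [0.0, 399.1, 188.3], [0.0, 0.0, 1.0]] [[0.814, 0.336, -0.474, -0.108], [-0.581, 0.436, -0.688, -0.757], [-0.024, 0.835, 0.55, 0.755], [0.0, 0.0, 0.0, 1.0]] ['camera_matrix', 'pose']
side [[460.6, 0.0, 250.2], [0.0, 460.6, 190.1], [0.0, 0.0, 1.0]] [[0.994, 0.027, -0.101, 0.326], [-0.103, 0.428, -0.898, -1.088], [0.019, 0.904, 0.428, 0.616], [0.0, 0.0, 0.0, 1.0]] ['camera_matrix', 'pose']
wrist [[318.8, 0.0, 255.6], [0.0, 318.8, 193.1], [0.0, 0.0, 1.0]] [[1.0, -0.0, 0.001, 0.575], [0.0, 0.965, 0.263, 0.066], [-0.001, -0.263, 0.965, 0.373], [0.0, 0.0, 0.0, 1.0]] ['camera_matrix', 'pose']
{'clock': 0.15, 'joint_pos': array([-1.39613415e-01,  3.13850089e-01,  4.52603689e-02,  1.30360804e+00,
       -5.24231295e-06,  1.43117824e+00]), 'qvel': array([ 0.00045863, -0.00366682,  0.00327376, -0.00032464,  0.00084704,
       -0.00051351]), 'tau': array([ 1.76330479e-03, -4.81067133e+01,  2.98815805e+01,  1.39078675e-02,
       -1.10673584e-04, -5.56924022e-05]), 'tcp_pos': array([5.74623771e-01, 3.39390551e-05, 2.30609446e-01]), 'orientation': array([-5.58035404e-04,  7.07104954e-01,  7.07108261e-01, -4.23801172e-04]), 'wrist_force': array([-1.11627485, -0.30991304, -0.40095418]), 'ft_torque': array([ 0.06031543, -0.0376266 ,  0.02039403]), 'grip_force': 0.0, 'finger_gap': 0.08529678042258235}
```

View pics/scene0.png

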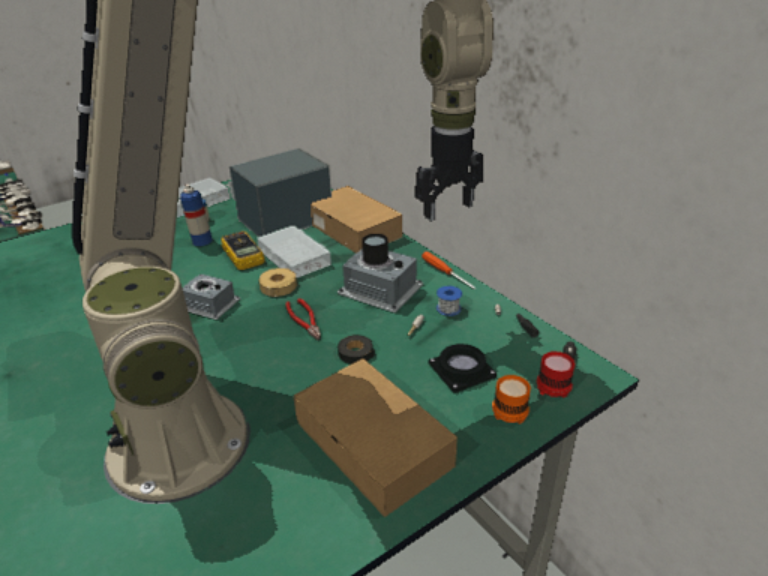

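View pics/wrist0.png

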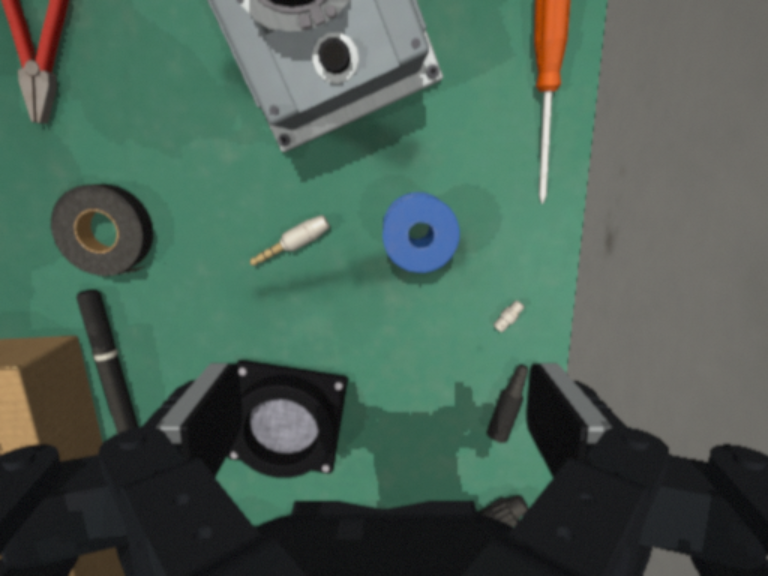

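The scene picture shows candidates, at pixels in the 1.5x view:
- Camera: the grey one with the black lens at (380,275), which is the big one. The look-alike is a small camera at (208,295).
- Lens: the black barrel at (375,250). The orange (512,397) and red (556,373) ones are not meant.
- Dock: the black cup on a square foot at (462,367), or wrist (285,425).
- Button: wrist (335,57).

Tape (356,348) and solder (450,300) are bystanders.

```bash
cat > h.py <<'E'
from workcell import telemetry, imaging
import cv2,numpy as np
from scipy.spatial.transform import Rotation as R
def ray(par,uv,z):
    K,T=par["camera_matrix"],par["pose"]
    d=np.linalg.inv(K)@[uv[0],uv[1],1]; d=T[:3,:3]@(d*[1,-1,-1])
    return T[:3,3]+d*(z-T[2,3])/d[2]
def proj(par,P):
    K,T=par["camera_matrix"],par["pose"]
    c=T[:3,:3].T@(np.array(P)-T[:3,3])*[1,-1,-1]; c=K@c; return c[:2]/c[2]
def tool(s,target):  # shift in tool axes, mm
    q=s["orientation"]; r=R.from_quat(q[[1,2,3,0]])
    return r.inv().apply(np.array(target)-s["tcp_pos"])*1000
E
python3 - <<'E'
from h import *
w=imaging.camera_params("wrist"); s=imaging.camera_params("scene")
f=lambda p,u,z:np.round(ray(p,np.array(u)/1.5,z),3)
print("button",f(w,(336,55),.085))
A=f(w,(285,138),.008);B=f(w,(433,72),.008);print("plate corners",A,B,np.linalg.norm(A-B),"yaw",np.degrees(np.arctan2(*(B-A)[1::-1])))
D=[f(w,u,.010) for u in [(240,362),(345,383),(328,470)]];print("dock",D,np.linalg.norm(D[0]-D[1]),np.linalg.norm(D[2]-D[1]),(D[0]+D[2])/2)
print("lens top scene",f(s,(375,240),.1255))
im=np.load("pics/scene0.npy")[140:270,200:400,::-1]
cv2.imwrite("pics/crop.png",cv2.resize(im,None,fx=4,fy=4,interpolation=cv2.INTER_CUBIC))
E
```

```text
button [0.548 0.121 0.085]
plate corners [0.503 0.08  0.008] [0.609 0.125 0.008] 0.11515641536623131 yaw 23.002596593357847
dock [array([ 0.457, -0.095,  0.01 ]), array([ 0.542, -0.114,  0.01 ]), array([ 0.526, -0.198,  0.01 ])] 0.08709764635166672 0.08551023330572781 [ 0.4915 -0.1465  0.01  ]
lens top scene [0.521 0.173 0.125]
```

View pics/crop.png

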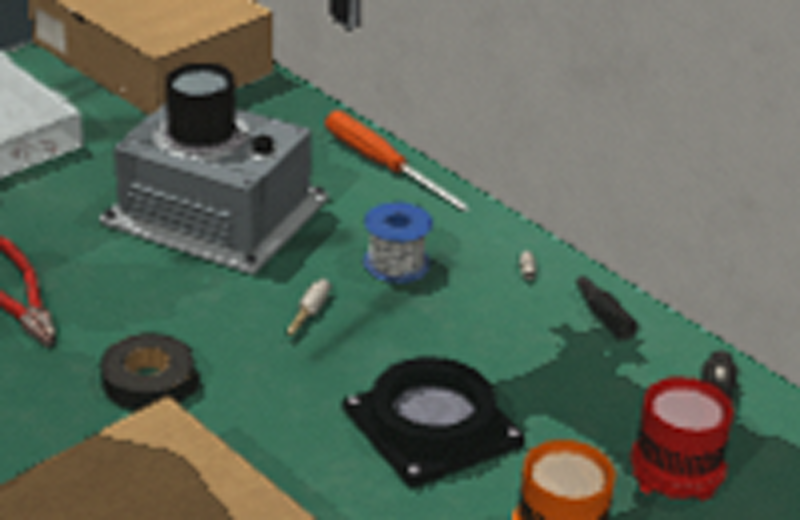

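The crop confirms the large camera with its black lens at (200,105), the button at (262,145) and the empty dock at (435,410). Position estimates from the wrist and scene cameras agree: mount about (0.523,0.174), dock about (0.492,-0.147). I'll take one close look at each from above.

Emit:
step_arm:
  moves:
    - [[-40,-18,0],[0,0,0],85]
    - [[-80,-36,0],[0,0,0],85]
    - [[-120,-54,0],[0,0,0],85]
    - [[-160,-72,0],[0,0,0],85]
    - [[-190,-85,0],[0,0,0],85]
    - [[-190,-85,0],[0,0,0],85]
    - [[-190,-85,0],[0,0,0],85]

```text
clock: 0.73
tcp_pos: [0.4891, -0.192, 0.2311]
orientation: [-0.0, 0.709, 0.705, 0.0]
wrist_force: [0.2, 0.8, 0.5]
finger_gap: 0.0848
grip_force: 0.0
```

```bash
python3 - <<'E'
from h import *
p=imaging.camera_params("wrist"); im=imaging.read_camera("wrist"); np.savez("pics/dock.npz",im=im,K=p["camera_matrix"],T=p["pose"])
print(telemetry.get_state()["tcp_pos"])
cv2.imwrite("pics/dock.png",cv2.resize(im[:,:,::-1],None,fx=1.5,fy=1.5))
E
```

```text
[ 0.489593   -0.19057907  0.23109886]
```

Emit:
step_arm:
  moves:
    - [[40,7,0],[0,0,0],85]
    - [[80,14,0],[0,0,0],85]
    - [[120,21,0],[0,0,0],85]
    - [[160,28,0],[0,0,0],85]
    - [[200,35,0],[0,0,0],85]
    - [[240,42,0],[0,0,0],85]
    - [[280,50,0],[0,0,0],85]
    - [[280,50,0],[0,0,0],85]

```text
clock: 1.45
tcp_pos: [0.5401, 0.0986, 0.2311]
orientation: [-0.001, 0.703, 0.711, 0.001]
wrist_force: [0.6, -1.3, 0.1]
finger_gap: 0.0853
grip_force: 0.0
```

```bash
python3 - <<'E'
from h import *
p=imaging.camera_params("wrist"); im=imaging.read_camera("wrist"); np.savez("pics/cam.npz",im=im,K=p["camera_matrix"],T=p["pose"])
print(telemetry.get_state()["tcp_pos"])
cv2.imwrite("pics/cam.png",cv2.resize(im[:,:,::-1],None,fx=1.5,fy=1.5))
E
```

```text
[0.53972243 0.0956231  0.23096652]
```

View pics/dock.png

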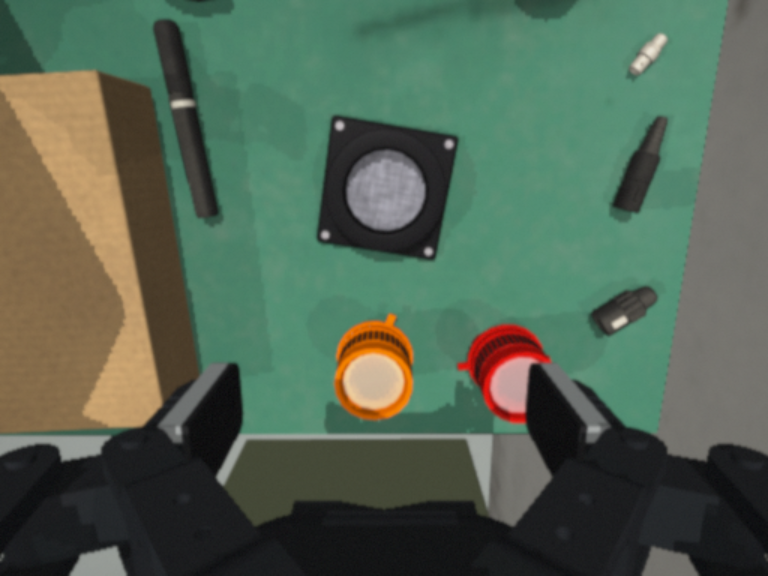

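View pics/cam.png

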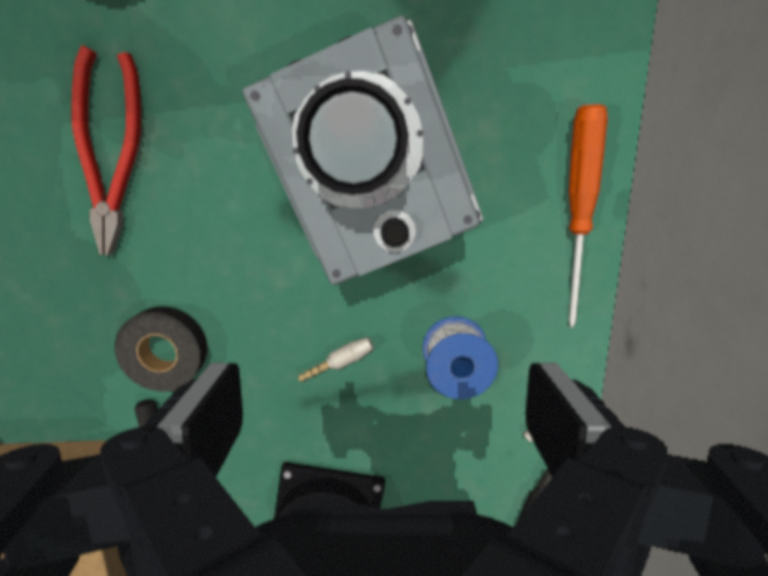

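The dock picture shows the foot corners at (333,117),(457,136),(436,259),(318,243) and the pocket floor centred at (386,190). The camera picture shows the lens top ring centred near (352,136), the button top at (395,233), and the housing and plate turned about 20°.

```bash
python3 - <<'E'
from h import *
def L(n):
    d=np.load(f"pics/{n}.npz"); return d["im"],dict(camera_matrix=d["K"],pose=d["T"])
def ell(mask,seed,name):
    n,lab,st,c=cv2.connectedComponentsWithStats(mask.astype(np.uint8)); m=(lab==lab[seed[1],seed[0]]).astype(np.uint8)
    cs,_=cv2.findContours(m,cv2.RETR_EXTERNAL,cv2.CHAIN_APPROX_NONE); k=max(cs,key=len)
    e=cv2.fitEllipse(cv2.convexHull(k)); print(name,np.round(e[0],1),np.round(e[1],1)); return e[0]
im,p=L("dock"); g=im.mean(2)
c=ell(g>75,(257,127),"pocket floor"); print(ray(p,c,.012).round(4))
cs=np.array([ray(p,np.array(u)/1.5,.010) for u in [(333,117),(457,136),(436,259),(318,243)]]); print("foot",cs.mean(0).round(4),[np.linalg.norm(cs[i]-cs[i-1]).round(4) for i in range(4)])
im,p=L("cam"); g=im.mean(2)
c=ell((g<70),(200,90),"lens ring"); 
print("lens top",ray(p,c,.1255).round(4)); 
c2=ell(g<60,(263,155),"button"); b=ray(p,c2,.085); print("button",b.round(4))
c3=ell((g>100)&(np.ptp(im,axis=2)<25),(235,90),"glass"); print(ray(p,c3,.1255).round(4))
pc=[ray(p,np.array(u)/1.5,.074) for u in [(245,91),(405,16),(333,283)]];print("edges?",[x.round(4) for x in pc])
for a,b2,h in [((255,95),(398,30),.074),((336,273),(467,219),.074),((255,95),(336,273),.074),((398,30),(467,219),.074)]:
    d=ray(p,np.array(b2)/1.5,h)-ray(p,np.array(a)/1.5,h); print("edge",np.linalg.norm(d).round(4),np.degrees(np.arctan2(d[1],d[0])).round(1))
E
```

```text
pocket floor [256.8 126.7] [52.4 53.2]
[ 0.4906 -0.1486  0.012 ]
foot [ 0.4912 -0.1494  0.01  ] [np.float64(0.0924), np.float64(0.0905), np.float64(0.0917), np.float64(0.0919)]
lens ring [234.4  90.7] [72.8 76.8]
lens top [0.5237 0.1751 0.1255]
button [262.6 154.6] [17.  18.4]
button [0.5464 0.1218 0.085 ]
glass [234.7  91.1] [56.9 59.9]
[0.5239 0.1748 0.1255]
edges? [array([0.4583, 0.2019, 0.074 ]), array([0.5509, 0.2422, 0.074 ]), array([0.5078, 0.0867, 0.074 ])]
edge 0.0902 23.0
edge 0.0897 23.3
edge 0.1159 -66.7
edge 0.1154 -67.0
```

Everything checks out: the mount to button distance is 57.8 mm (should be 58), the yaw is 23°, and the foot is about 92 mm. Next I shut the fingers, turn to the camera's yaw and go over the button.

```bash
python3 - <<'E'
from h import *
s=telemetry.get_state(); print(s["tcp_pos"],s["orientation"],s["joint_pos"]); print(tool(s,[.548,.118,.110]))
E
```

```text
[0.53972243 0.0956231  0.23096652] [-3.70340857e-04  7.03813789e-01  7.10384396e-01  1.56054295e-04] [ 2.84606705e-02  2.61087249e-01 -2.55888229e-02  1.28440549e+00
  7.51440325e-04  1.58996461e+00]
[ 22.208795     8.52137933 120.98056694]
```

Emit:
step_arm:
  moves:
    - [[10,3,10],[0,0,-0.12],0]
    - [[22,6,40],[0,0,-0.24],0]
    - [[28,8,75],[0,0,-0.36],0]
    - [[28,8,100],[0,0,-0.4],0]
    - [[28,8,115],[0,0,-0.4],0]
    - [[28,8,115],[0,0,-0.4],0]
    - [[28,8,115],[0,0,-0.4],0]
    - [[28,8,115],[0,0,-0.4],0]

```text
clock: 2.17
tcp_pos: [0.5487, 0.118, 0.1175]
orientation: [0.001, 0.553, 0.833, 0.0]
wrist_force: [-0.2, -0.5, 0.8]
finger_gap: -0.0
grip_force: 0.0
```

Emit:
step_arm:
  moves:
    - [[0,0,0],[0,0,0],0]
    - [[0,0,0],[0,0,0],0]
    - [[0,0,0],[0,0,0],0]
    - [[0,0,0],[0,0,0],0]

```text
clock: 2.5
tcp_pos: [0.5486, 0.1179, 0.1172]
orientation: [0.001, 0.553, 0.833, 0.0]
wrist_force: [-0.3, 0.2, 0.4]
finger_gap: 0.0001
grip_force: 0.0
```

```bash
python3 - <<'E'
from h import *
s=telemetry.get_state(); print(s["tcp_pos"],R.from_quat(s["orientation"][[1,2,3,0]]).as_matrix().round(3),s["joint_pos"],s["wrist_force"],s["finger_gap"]); print(tool(s,[.548,.118,.086]))
p=imaging.camera_params("side"); im=imaging.read_camera("side")
u,v=proj(p,[.54,.14,.1]).astype(int); print(u,v)
cv2.imwrite("pics/s1.png",cv2.resize(im[max(v-75,0):v+75,u-100:u+100,::-1],None,fx=4,fy=4,interpolation=cv2.INTER_CUBIC))
E
```

```text
[0.54857487 0.11791569 0.11717655] [[-0.389  0.921  0.002]
 [ 0.921  0.389  0.   ]
 [-0.001  0.002 -1.   ]] [ 6.86720795e-02  3.44413593e-01 -1.96967222e-01  1.02780003e+00
 -1.46841364e-05  1.23965592e+00] [-0.34419463  0.17329113  0.41804827] 7.722977648760832e-05
[ 0.31822935 -0.54419387 31.17559479]
276 167
```

View pics/s1.png

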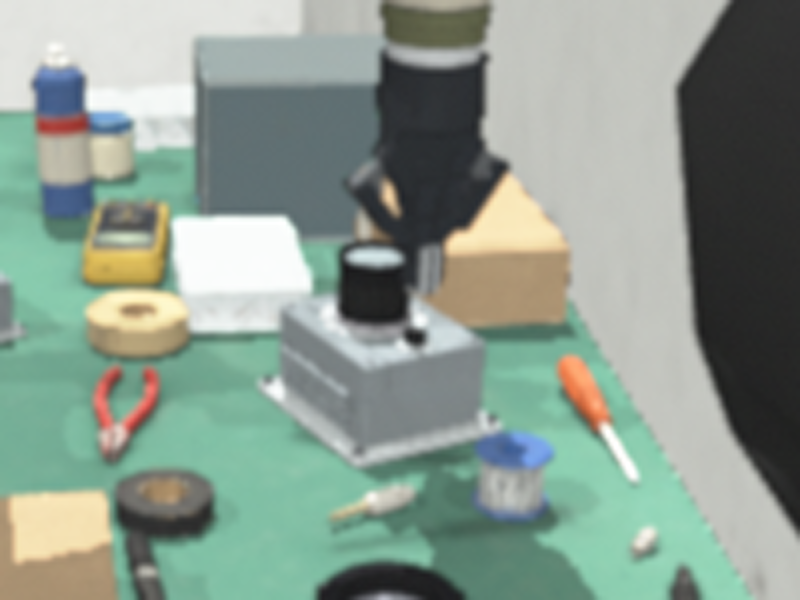

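The side crop shows the closed fingertips at (430,285) above the button at (415,338), clear of the lens. Now I descend and press gently.

Emit:
step_arm:
  moves:
    - [[0,0,15],[0,0,0],0]
    - [[0,0,26],[0,0,0],0]
    - [[0,0,29],[0,0,0],0]
    - [[0,0,31],[0,0,0],0]
    - [[0,0,33],[0,0,0],0]
    - [[0,0,34.5],[0,0,0],0]
    - [[0,0,35.5],[0,0,0],0]
    - [[0,0,35.5],[0,0,0],0]

```text
clock: 3.22
tcp_pos: [0.5482, 0.118, 0.081]
orientation: [0.0, 0.553, 0.833, 0.0]
wrist_force: [-0.2, 0.1, 0.6]
finger_gap: -0.0001
grip_force: 0.0
```

Emit:
step_arm:
  moves:
    - [[0,0,1],[0,0,0],0]
    - [[0,0,1.5],[0,0,0],0]
    - [[0,0,1.5],[0,0,0],0]

```text
clock: 3.47
tcp_pos: [0.5484, 0.118, 0.0795]
orientation: [0.0, 0.553, 0.833, 0.0]
wrist_force: [-1.0, -0.2, 1.4]
finger_gap: -0.0002
grip_force: 1.0
```

Emit:
step_arm:
  moves:
    - [[0,0,0.5],[0,0,0],0]
    - [[0,0,1],[0,0,0],0]
    - [[0,0,1],[0,0,0],0]

```text
clock: 3.72
tcp_pos: [0.5485, 0.118, 0.0786]
orientation: [0.0, 0.553, 0.833, 0.0]
wrist_force: [0.1, 0.4, 3.2]
finger_gap: 0.0
grip_force: 1.7
```

```bash
python3 - <<'E'
from h import *
s=telemetry.get_state(); print(s["tcp_pos"],s["wrist_force"])
p=imaging.camera_params("side"); im=imaging.read_camera("side")
u,v=proj(p,[.54,.13,.09]).astype(int); print(u,v)
cv2.imwrite("pics/s2.png",cv2.resize(im[v-38:v+37,u-50:u+50,::-1],None,fx=6,fy=6,interpolation=cv2.INTER_CUBIC))
E
```

```text
[0.54845974 0.11802645 0.07857393] [0.07371577 0.43975679 3.21194158]
276 172
```

View pics/s2.png

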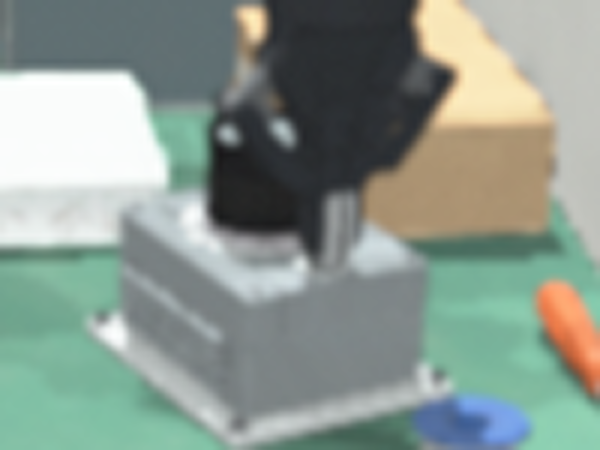

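The fingers stand on the button at (328,265), with force just beginning. I'll press on until the hard end is felt.

Emit:
step_arm:
  moves:
    - [[0,0,0.5],[0,0,0],0]
    - [[0,0,1],[0,0,0],0]
    - [[0,0,1],[0,0,0],0]

```text
clock: 4.02
tcp_pos: [0.5485, 0.118, 0.0785]
orientation: [0.001, 0.553, 0.833, 0.0]
wrist_force: [-2.3, -0.3, 9.6]
finger_gap: -0.0001
grip_force: 5.1
```

Hard end: force rises without motion at z 0.0785 (0.079 expected). Rise, open, go over the lens.

Emit:
step_arm:
  moves:
    - [[0,0,-20],[0,0,0],0]
    - [[0,0,-60],[0,0,0],0]
    - [[0,0,-100],[0,0,0],85]
    - [[20,0,-100],[0,0,0],85]
    - [[60,-0.5,-100],[0,0,0],85]
    - [[62,-0.5,-100],[0,0,0],85]
    - [[62,-0.5,-100],[0,0,0],85]
    - [[62,-0.5,-100],[0,0,0],85]

```text
clock: 4.68
tcp_pos: [0.5232, 0.175, 0.1768]
orientation: [-0.0, 0.552, 0.834, -0.0]
wrist_force: [-0.2, 0.8, 0.7]
finger_gap: 0.0722
grip_force: 0.0
```

Emit:
step_arm:
  moves:
    - [[0,0,0],[0,0,0],85]
    - [[0,0,0],[0,0,0],85]
    - [[0,0,0],[0,0,0],85]
    - [[0,0,0],[0,0,0],85]

```text
clock: 5.02
tcp_pos: [0.5237, 0.1742, 0.1771]
orientation: [-0.0, 0.553, 0.833, -0.0]
wrist_force: [0.3, -0.3, 0.9]
finger_gap: 0.0852
grip_force: 0.0
```

```bash
python3 - <<'E'
from h import *
s=telemetry.get_state(); print(s["tcp_pos"],s["wrist_force"],s["ft_torque"],s["finger_gap"],s["joint_pos"]); print(tool(s,[.5238,.175,.087]))
p=imaging.camera_params("wrist"); im=imaging.read_camera("wrist")
print("button px",proj(p,[.5464,.1218,.079]),"lens top",proj(p,[.5238,.175,.1255]))
E
```

```text
[0.52370621 0.17417512 0.17706388] [ 0.26188253 -0.28564012  0.93506363] [-0.01074395 -0.0332117   0.04993982] 0.08520954076757481 [ 1.75672746e-01  2.90450125e-01 -1.19500093e-01  1.16114678e+00
 -1.13300911e-04  1.34768847e+00]
[ 0.72769982  0.43539894 90.06371427]
button px [256.78753672 259.0942529 ] lens top [256.86398573 210.68795619]
```

Emit:
step_arm:
  moves:
    - [[0.5,0.5,35],[0,0,0],85]
    - [[0.5,0.5,65],[0,0,0],85]
    - [[0.5,0.5,82],[0,0,0],85]
    - [[0.5,0.5,90],[0,0,0],85]
    - [[0.5,0.5,90],[0,0,0],85]
    - [[0.5,0.5,90],[0,0,0],60]
    - [[0.5,0.5,90],[0,0,0],58]
    - [[0.5,0.5,90],[0,0,0],56]
  grip_force: 30

```text
clock: 5.73
tcp_pos: [0.5248, 0.1757, 0.0889]
orientation: [0.001, 0.553, 0.833, 0.001]
wrist_force: [-1.0, -0.3, 0.8]
finger_gap: 0.0559
grip_force: 0.4
```

Emit:
step_arm:
  moves:
    - [[0,0,0],[0,0,0],50]
    - [[0,0,0],[0,0,0],50]
    - [[0,0,0],[0,0,0],50]
    - [[0,0,0],[0,0,0],50]
    - [[0,0,0],[0,0,0],50]
    - [[0,0,0],[0,0,0],50]
  grip_force: 30

```text
clock: 6.23
tcp_pos: [0.5248, 0.1757, 0.0891]
orientation: [0.001, 0.553, 0.833, 0.001]
wrist_force: [-0.9, -0.1, 6.6]
finger_gap: 0.0551
grip_force: 31.1
```

Emit:
step_arm:
  moves:
    - [[0,0,-0.5],[0,0,0],50]
    - [[0,0,-1],[0,0,0],50]
    - [[0,0,-1],[0,0,0],50]
    - [[0,0,-1],[0,0,0],50]

```text
clock: 6.57
tcp_pos: [0.5246, 0.1757, 0.0891]
orientation: [0.001, 0.553, 0.833, 0.001]
wrist_force: [1.8, 0.0, 5.0]
finger_gap: 0.0555
grip_force: 31.9
```

Emit:
step_arm:
  moves:
    - [[0,0,-0.5],[0,0,0],50]
    - [[0,0,-1],[0,0,0],50]
    - [[0,0,-1],[0,0,0],50]
    - [[0,0,-1],[0,0,0],50]

```text
clock: 6.9
tcp_pos: [0.5236, 0.1756, 0.0891]
orientation: [-0.0, 0.553, 0.833, -0.0]
wrist_force: [0.4, 1.1, 1.3]
finger_gap: 0.0553
grip_force: 32.0
```

Emit:
step_arm:
  moves:
    - [[0,0,-0.5],[0,0,0],50]
    - [[0,0,-1],[0,0,0],50]
    - [[0,0,-1],[0,0,0],50]
    - [[0,0,-1],[0,0,0],50]

```text
clock: 7.23
tcp_pos: [0.523, 0.1755, 0.0897]
orientation: [-0.001, 0.553, 0.833, -0.001]
wrist_force: [-0.3, 0.0, -2.4]
finger_gap: 0.0555
grip_force: 32.3
```

Emit:
step_arm:
  moves:
    - [[0,0,-0.5],[0,0,0],50]
    - [[0,0,-1],[0,0,0],50]
    - [[0,0,-1],[0,0,0],50]
    - [[0,0,-1],[0,0,0],50]

```text
clock: 7.57
tcp_pos: [0.5234, 0.1755, 0.0912]
orientation: [-0.0, 0.553, 0.833, -0.0]
wrist_force: [0.0, -1.0, -2.7]
finger_gap: 0.0554
grip_force: 32.6
```

Weight only (-2.7 N): the lens floats within its play. Now I turn it about 37° anticlockwise.

Emit:
step_arm:
  moves:
    - [[0,0,0.4],[0,0,-0.06],50]
    - [[0,0,0.4],[0,0,-0.14],50]
    - [[0,0,0.4],[0,0,-0.23],50]
    - [[0,0,0.4],[0,0,-0.32],50]
    - [[0,0,0.4],[0,0,-0.41],50]
    - [[0,0,0.4],[0,0,-0.5],50]
    - [[0,0,0.4],[0,0,-0.59],50]
    - [[0,0,0.4],[0,0,-0.64],50]

```text
clock: 8.23
tcp_pos: [0.5237, 0.1755, 0.091]
orientation: [0.0, 0.26, 0.966, 0.0]
wrist_force: [0.8, -0.8, -2.6]
finger_gap: 0.0553
grip_force: 32.6
```

```bash
python3 - <<'E'
from h import *
s=telemetry.get_state(); print(s["tcp_pos"],s["wrist_force"],s["ft_torque"],R.from_quat(s["orientation"][[1,2,3,0]]).as_matrix().round(3))
E
```

```text
[0.52374992 0.17552971 0.09097877] [ 0.84385137 -0.78671434 -2.58042812] [0.01640291 0.02585241 0.00922799] [[-0.864  0.503  0.   ]
 [ 0.503  0.864 -0.   ]
 [-0.     0.    -1.   ]]
```

Emit:
step_arm:
  moves:
    - [[0,0,0],[0,0,-0.03],50]
    - [[0,0,0],[0,0,-0.06],50]
    - [[0,0,-1.5],[0,0,-0.06],50]
    - [[0,0,-2.5],[0,0,-0.06],50]
    - [[0,0,-2.5],[0,0,-0.06],50]
    - [[0,0,-2.5],[0,0,-0.06],50]

```text
clock: 8.73
tcp_pos: [0.5234, 0.1755, 0.0916]
orientation: [-0.001, 0.234, 0.972, -0.0]
wrist_force: [5.8, 1.0, -19.6]
finger_gap: 0.0551
grip_force: 36.8
```

Caught at 40°. I'll pull less from here on.

Emit:
step_arm:
  moves:
    - [[0,0,2.5],[0,0,0],50]
    - [[0,0,2.5],[0,0,-0.03],50]
    - [[0,0,2.5],[0,0,-0.06],50]
    - [[0,0,2.5],[0,0,-0.06],50]
    - [[0,0,1.2],[0,0,-0.06],50]
    - [[0,0,1.2],[0,0,-0.06],50]
    - [[0,0,1.2],[0,0,-0.06],50]

```text
clock: 9.32
tcp_pos: [0.5233, 0.1755, 0.0916]
orientation: [-0.0, 0.204, 0.979, -0.0]
wrist_force: [2.3, 1.0, -14.0]
finger_gap: 0.0553
grip_force: 37.2
```

Emit:
step_arm:
  moves:
    - [[0,0,1.3],[0,0,0],50]
    - [[0,0,1.3],[0,0,-0.03],50]
    - [[0,0,1.3],[0,0,-0.06],50]
    - [[0,0,1.3],[0,0,-0.06],50]
    - [[0,0,0],[0,0,-0.06],50]
    - [[0,0,0],[0,0,-0.06],50]
    - [[0,0,0],[0,0,-0.06],50]

```text
clock: 9.9
tcp_pos: [0.5235, 0.1755, 0.092]
orientation: [-0.0, 0.175, 0.985, -0.0]
wrist_force: [0.8, -0.1, -11.0]
finger_gap: 0.0548
grip_force: 37.4
```

Emit:
step_arm:
  moves:
    - [[0,0,1.3],[0,0,0],50]
    - [[0,0,1.3],[0,0,-0.03],50]
    - [[0,0,1.3],[0,0,-0.06],50]
    - [[0,0,1.3],[0,0,-0.06],50]
    - [[0,0,0],[0,0,-0.06],50]
    - [[0,0,0],[0,0,-0.06],50]
    - [[0,0,0],[0,0,-0.06],50]

```text
clock: 10.48
tcp_pos: [0.5242, 0.1756, 0.0928]
orientation: [0.001, 0.145, 0.989, 0.0]
wrist_force: [0.2, 0.8, -2.3]
finger_gap: 0.0553
grip_force: 38.4
```

Emit:
step_arm:
  moves:
    - [[0,0,1.3],[0,0,0],50]
    - [[0,0,1.3],[0,0,-0.03],50]
    - [[0,0,1.3],[0,0,-0.06],50]
    - [[0,0,1.3],[0,0,-0.06],50]
    - [[0,0,0],[0,0,-0.06],50]
    - [[0,0,0],[0,0,-0.06],50]
    - [[0,0,0],[0,0,-0.06],50]

```text
clock: 11.07
tcp_pos: [0.5239, 0.1756, 0.0923]
orientation: [0.0, 0.115, 0.993, 0.0]
wrist_force: [0.7, 0.7, -3.0]
finger_gap: 0.055
grip_force: 38.3
```

Only weight is felt at 50° and 54°, so the window is probably centred near 52°. I'll turn back 1.7° and lift slowly.

Emit:
step_arm:
  moves:
    - [[0,0,0.5],[0,0,0.03],50]
    - [[0,0,0],[0,0,0.03],50]
    - [[0,0,-0.7],[0,0,0.03],50]
    - [[0,0,-1.4],[0,0,0.03],50]
    - [[0,0,-1.4],[0,0,0.03],50]
    - [[0,0,-1.4],[0,0,0.03],50]

```text
clock: 11.57
tcp_pos: [0.5238, 0.1756, 0.0938]
orientation: [0.0, 0.13, 0.992, 0.0]
wrist_force: [0.8, 0.9, -2.0]
finger_gap: 0.0552
grip_force: 38.3
```

Emit:
step_arm:
  moves:
    - [[0,0,-1],[0,0,0],50]
    - [[0,0,-2],[0,0,0],50]
    - [[0,0,-3],[0,0,0],50]
    - [[0,0,-3],[0,0,0],50]
    - [[0,0,-3],[0,0,0],50]

```text
clock: 11.98
tcp_pos: [0.5238, 0.1756, 0.0967]
orientation: [0.0, 0.13, 0.992, 0.0]
wrist_force: [-0.3, -0.1, -2.7]
finger_gap: 0.0551
grip_force: 38.3
```

Free. Lift straight off.

Emit:
step_arm:
  moves:
    - [[0,0,-3],[0,0,0],50]
    - [[0,0,-7],[0,0,0],50]
    - [[0,0,-12],[0,0,0],50]
    - [[0,0,-20],[0,0,0],50]
    - [[0,0,-35],[0,0,0],50]
    - [[0,0,-55],[0,0,0],50]
    - [[0,0,-65],[0,0,0],50]
    - [[0,0,-65],[0,0,0],50]

```text
clock: 12.65
tcp_pos: [0.5258, 0.1759, 0.165]
orientation: [0.003, 0.13, 0.992, 0.001]
wrist_force: [-0.1, -0.2, -2.0]
finger_gap: 0.0553
grip_force: 38.4
```

```bash
python3 - <<'E'
from h import *
s=telemetry.get_state(); print(s["tcp_pos"],s["wrist_force"],s["joint_pos"]); print(tool(s,[.4909,-.149,.13]))
p=imaging.camera_params("side"); im=imaging.read_camera("side")
u,v=proj(p,[.52,.14,.13]).astype(int)
cv2.imwrite("pics/s3.png",cv2.resize(im[v-60:v+60,u-80:u+80,::-1],None,fx=4,fy=4,interpolation=cv2.INTER_CUBIC))
E
```

```text
[0.52576607 0.17594119 0.16496796] [-0.13157955 -0.24815159 -1.98591316] [ 1.78119954e-01  2.96674989e-01 -1.41475130e-01  1.12666675e+00
  8.41648786e-06  4.38894874e-01]
[ -49.90444976 -323.03299019   34.41526677]
```

View pics/s3.png

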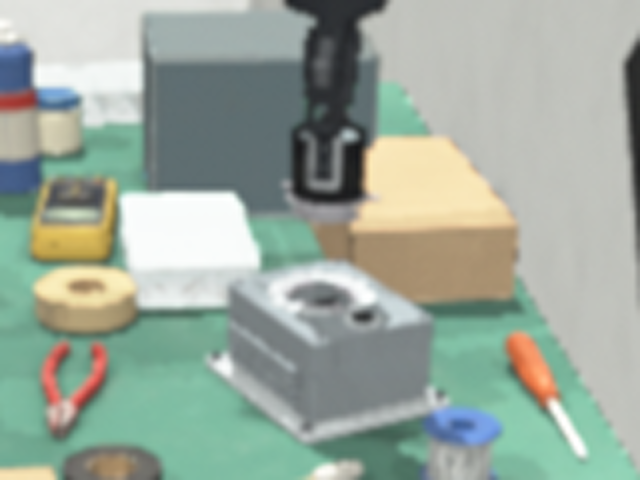

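The lens hangs upright in the gripper at (328,165), and the mount is empty with the button in. Now I carry it over the dock.

Emit:
step_arm:
  moves:
    - [[-3,-20,0],[0,0,0],50]
    - [[-8,-55,0],[0,0,0],50]
    - [[-14,-92,0],[0,0,0],50]
    - [[-20,-130,0],[0,0,0],50]
    - [[-26,-168,0],[0,0,0],50]
    - [[-32,-206,0],[0,0,0],50]
    - [[-38,-244,0],[0,0,0],50]
    - [[-43,-280,0],[0,0,0],50]

```text
clock: 13.37
tcp_pos: [0.492, -0.1078, 0.1606]
orientation: [-0.001, 0.13, 0.991, 0.0]
wrist_force: [-0.2, 0.5, -2.3]
finger_gap: 0.055
grip_force: 38.4
```

Emit:
step_arm:
  moves:
    - [[-5,-30,0],[0,0,0],50]
    - [[-7,-43,0],[0,0,0],50]
    - [[-7,-43,15],[0,0,0],50]
    - [[-7,-43,34],[0,0,0],50]
    - [[-7,-43,44],[0,0,0],50]
    - [[-7,-43,44],[0,0,0],50]
    - [[-7,-43,44],[0,0,0],50]
    - [[-7,-43,44],[0,0,0],50]

```text
clock: 14.03
tcp_pos: [0.4891, -0.149, 0.1181]
orientation: [0.0, 0.13, 0.992, -0.0]
wrist_force: [-0.4, -0.6, -2.6]
finger_gap: 0.0551
grip_force: 38.4
```

Emit:
step_arm:
  moves:
    - [[0,0,0],[0,0,0],50]
    - [[0,0,0],[0,0,0],50]
    - [[0,0,0],[0,0,0],50]
    - [[0,0,0],[0,0,0],50]

```text
clock: 14.37
tcp_pos: [0.4891, -0.1495, 0.1181]
orientation: [0.001, 0.13, 0.992, -0.0]
wrist_force: [-0.4, -0.4, -3.0]
finger_gap: 0.0552
grip_force: 38.4
```

```bash
python3 - <<'E'
from h import *
s=telemetry.get_state(); print(s["tcp_pos"],s["wrist_force"],R.from_quat(s["orientation"][[1,2,3,0]]).as_matrix().round(3)); print(tool(s,[.4909,-.149,.08]))
ims=[]
for n in ["side","scene"]:
    p=imaging.camera_params(n); im=imaging.read_camera(n)
    u,v=proj(p,[.491,-.149,.06]).astype(int)
    for P in ([.491,-.149,.03],): print(n,proj(p,P)-[u-50,v-50])
    ims.append(cv2.resize(im[v-50:v+50,u-50:u+50,::-1],None,fx=4,fy=4,interpolation=cv2.INTER_CUBIC))
cv2.imwrite("pics/s4.png",np.hstack(ims))
E
```

```text
[ 0.48907555 -0.14945409  0.11814563] [-0.3606443  -0.44462849 -2.99753612] [[-0.966  0.258  0.001]
 [ 0.258  0.966 -0.   ]
 [-0.001 -0.    -1.   ]]
[-1.60504193  0.91566964 38.14720942]
side [50.41941161 61.12134421]
scene [49.94151351 58.70095837]
```

View pics/s4.png

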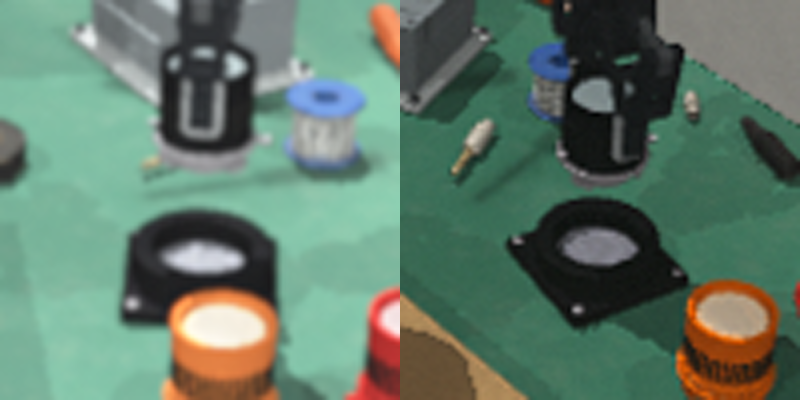

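The lens hangs above the dock: in the side half the barrel spans columns 161–256 and the dock rim 130–276; in the scene half the barrel spans 562–650. I'll compare these with the projections.

```bash
python3 - <<'E'
from h import *
s=telemetry.get_state(); t=s["tcp_pos"]
for n in ["side","scene"]:
    p=imaging.camera_params(n); o=proj(p,[.491,-.149,.06]).astype(int)-50
    for nm,P in [("rim at dock est",[.4909,-.149,.03]),("rim edge w",[.4909-.043,-.149,.03]),("rim edge e",[.4909+.043,-.149,.03]),("barrel at tcp",[t[0],t[1],t[2]+.015]),("flange at tcp",[t[0],t[1],t[2]-.013]),("barrel at dock est",[.4909,-.149,t[2]+.015])]:
        print(n,nm,((proj(p,P)-o)*4).round(1))
E
```

```text
side rim at dock est [201.5 244.5]
side rim edge w [130.6 247.2]
side rim edge e [271.8 241.8]
side barrel at tcp [205.4  92.8]
side flange at tcp [203.4 135.4]
side barrel at dock est [208.8  92.3]
scene rim at dock est [199.7 234.9]
scene rim edge w [152.1 260. ]
scene rim edge e [245.5 210.6]
scene barrel at tcp [205.9 115.9]
scene flange at tcp [203.6 150. ]
scene barrel at dock est [207.7 114.5]
```

Corrected by about 1 mm in x; going down.

Emit:
step_arm:
  moves:
    - [[-1,0.5,12],[0,0,0],50]
    - [[-1,0.5,35],[0,0,0],50]
    - [[-1,0.5,50],[0,0,0],50]
    - [[-1,0.5,56],[0,0,0],50]
    - [[-1,0.5,60],[0,0,0],50]
    - [[-1,0.5,62],[0,0,0],50]
    - [[-1,0.5,62],[0,0,0],50]
    - [[-1,0.5,62],[0,0,0],50]

```text
clock: 15.13
tcp_pos: [0.4905, -0.1495, 0.0564]
orientation: [0.001, 0.13, 0.992, -0.0]
wrist_force: [-0.4, 0.9, -1.4]
finger_gap: 0.0553
grip_force: 38.4
```

Emit:
step_arm:
  moves:
    - [[0,0,1],[0,0,0],50]
    - [[0,0,2],[0,0,0],50]
    - [[0,0,3],[0,0,0],50]
    - [[0,0,3],[0,0,0],50]

```text
clock: 15.47
tcp_pos: [0.4898, -0.1492, 0.0527]
orientation: [0.0, 0.13, 0.992, -0.0]
wrist_force: [-0.0, -0.2, -2.3]
finger_gap: 0.0554
grip_force: 38.4
```

Emit:
step_arm:
  moves:
    - [[0,0,1],[0,0,0],50]
    - [[0,0,2],[0,0,0],50]
    - [[0,0,3],[0,0,0],50]
    - [[0,0,3],[0,0,0],50]

```text
clock: 15.8
tcp_pos: [0.4897, -0.1491, 0.0493]
orientation: [-0.0, 0.13, 0.992, 0.0]
wrist_force: [0.5, 0.6, -2.8]
finger_gap: 0.0551
grip_force: 38.4
```

Emit:
step_arm:
  moves:
    - [[0,0,0.7],[0,0,0],50]
    - [[0,0,1.4],[0,0,0],50]
    - [[0,0,2],[0,0,0],50]
    - [[0,0,2],[0,0,0],50]

```text
clock: 16.13
tcp_pos: [0.4898, -0.1492, 0.0475]
orientation: [-0.0, 0.13, 0.992, 0.0]
wrist_force: [-0.1, -0.5, -2.8]
finger_gap: 0.0553
grip_force: 38.4
```

Emit:
step_arm:
  moves:
    - [[0,0,0.5],[0,0,0],50]
    - [[0,0,1],[0,0,0],50]
    - [[0,0,1],[0,0,0],50]
    - [[0,0,1],[0,0,0],50]

```text
clock: 16.47
tcp_pos: [0.4898, -0.1492, 0.0466]
orientation: [0.0, 0.13, 0.992, 0.0]
wrist_force: [0.0, -0.6, -2.5]
finger_gap: 0.0552
grip_force: 38.4
```

Emit:
step_arm:
  moves:
    - [[0,0,0.4],[0,0,0],50]
    - [[0,0,0.8],[0,0,0],50]
    - [[0,0,0.8],[0,0,0],50]
    - [[0,0,0.8],[0,0,0],50]

```text
clock: 16.8
tcp_pos: [0.4898, -0.1492, 0.0458]
orientation: [0.0, 0.13, 0.992, 0.0]
wrist_force: [-0.3, -0.1, -1.9]
finger_gap: 0.0551
grip_force: 38.4
```

Emit:
step_arm:
  moves:
    - [[0,0,0.4],[0,0,0],50]
    - [[0,0,0.8],[0,0,0],50]
    - [[0,0,0.8],[0,0,0],50]
    - [[0,0,0.8],[0,0,0],50]

```text
clock: 17.13
tcp_pos: [0.4899, -0.1492, 0.0452]
orientation: [0.0, 0.13, 0.992, -0.0]
wrist_force: [-0.4, -0.7, -1.8]
finger_gap: 0.0553
grip_force: 38.7
```

Emit:
step_arm:
  moves:
    - [[0,0,0.3],[0,0,0],50]
    - [[0,0,0.5],[0,0,0],50]
    - [[0,0,0.5],[0,0,0],50]
    - [[0,0,0.5],[0,0,0],50]

```text
clock: 17.47
tcp_pos: [0.4899, -0.1493, 0.0451]
orientation: [0.0, 0.13, 0.992, -0.0]
wrist_force: [-1.5, 0.3, 5.2]
finger_gap: 0.0553
grip_force: 39.0
```

Emit:
step_arm:
  moves:
    - [[0,0,0.3],[0,0,0],50]
    - [[0,0,0.3],[0,0,0],50]
    - [[0,0,0.3],[0,0,0],50]

```text
clock: 17.72
tcp_pos: [0.4899, -0.1492, 0.0451]
orientation: [0.0, 0.13, 0.992, -0.0]
wrist_force: [-2.3, 1.7, 8.3]
finger_gap: 0.0549
grip_force: 39.4
```

Seated at the expected height. I ease the push, open slowly, and rise.

Emit:
step_arm:
  moves:
    - [[0,0,-0.7],[0,0,0],50]
    - [[0,0,-0.7],[0,0,0],55]
    - [[0,0,-0.7],[0,0,0],57]
    - [[0,0,-0.7],[0,0,0],60]
    - [[0,0,-0.7],[0,0,0],66]
    - [[0,0,-0.7],[0,0,0],74]
    - [[0,0,-0.7],[0,0,0],80]
    - [[0,0,-0.7],[0,0,0],80]
  grip_force: 20

```text
clock: 18.38
tcp_pos: [0.4899, -0.1492, 0.0448]
orientation: [0.0, 0.13, 0.992, 0.0]
wrist_force: [-0.2, 0.1, -0.3]
finger_gap: 0.0804
grip_force: 0.0
```

Emit:
step_arm:
  moves:
    - [[0,0,-8],[0,0,0],80]
    - [[0,0,-25],[0,0,0],80]
    - [[0,0,-50],[0,0,0],80]
    - [[0,0,-85],[0,0,0],80]
    - [[0,0,-120],[0,0,0],80]
    - [[0,0,-130],[0,0,0],80]
    - [[0,0,-130],[0,0,0],80]
    - [[0,0,-130],[0,0,0],80]

```text
clock: 19.05
tcp_pos: [0.4902, -0.1494, 0.1755]
orientation: [0.001, 0.13, 0.992, -0.0]
wrist_force: [-0.6, -0.6, -0.2]
finger_gap: 0.0802
grip_force: 0.0
```

```bash
python3 - <<'E'
from h import *
s=telemetry.get_state(); print(s["tcp_pos"],s["wrist_force"],s["clock"])
p=imaging.camera_params("side"); im=imaging.read_camera("side"); p2=imaging.camera_params("scene"); im2=imaging.read_camera("scene")
u,v=proj(p2,[.491,-.149,.06]).astype(int)
a=cv2.resize(im2[v-50:v+50,u-50:u+50,::-1],None,fx=4,fy=4,interpolation=cv2.INTER_CUBIC)
u,v=proj(p,[.491,-.149,.06]).astype(int)
b=cv2.resize(im[v-50:v+50,u-50:u+50,::-1],None,fx=4,fy=4,interpolation=cv2.INTER_CUBIC)
cv2.imwrite("pics/s5.png",np.hstack([b,a]))
E
```

```text
[ 0.49020247 -0.14935549  0.17549233] [-0.58521889 -0.55443049 -0.2344386 ] 19.05
```

View pics/s5.png

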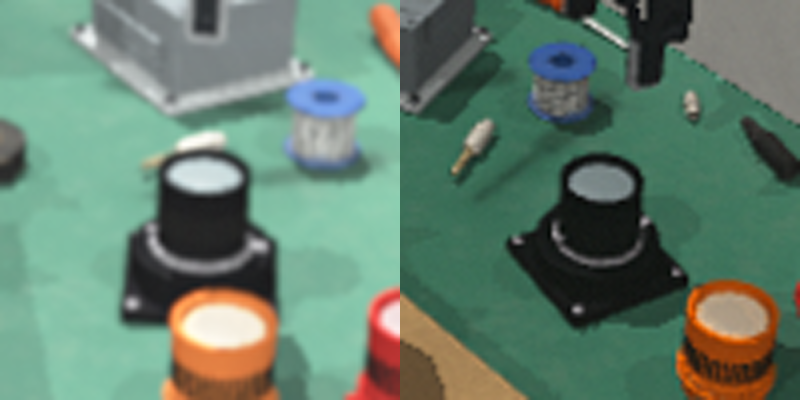

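The lens stands upright in the dock with its flange flat on the rim (ring at (202,248) and (600,245)). The gripper is clear and the bystanders in view have not moved.

```bash
python3 -c "
from workcell import env
print(env.hand_in())"
```

```text
the job is handed in; nothing more can be done
None
```

The release button is fully in, and the lens came free at about 52° anticlockwise and stands in the dock with its flange on the rim; the job was handed in at about 19 s, with one check pull at 40° reaching nearly 20 N before I lightened it.

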